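Hold a freshly lacquered spindle in the curing lamp

ROBOT

A 6-joint arm with a two-finger parallel gripper is mounted at the origin on a cart in front of the work surface, level with it; the furniture and walls round the work are solid. World frame = base frame: x ahead of the robot, y to its left, z up, the work surface at z = 0. Lengths are in mm, angles in rad, forces in N, time in s.
With the tool pointing down it reaches from about 350 to 875 mm from the base axis. Payload 4.2 kg.
Tool frame: the origin (TCP) lies between the finger pads; the fingertips stand 14 mm ahead of it and the grasp point (between the pads) lies 5 mm behind it; z points along the fingers, y is the line along which they close (so a half turn about z gives the same grasp; the last joint's range is limited). The gripper opens to 85 mm and grips with 20 to 120 N. Pads are 22 mm wide; open, the fingers measure 114 mm over their backs; the gripper's body (76 mm by 85 mm) begins 54 mm behind the grasp point. The pads swing forward as they close: fully open they stand 13 mm farther back than shut.
Start: joints at [1.384, 0.385, 0.008, 0, -1.194, -0.259], TCP at [269.454, 563.91, 245.312] pointing down, gripper open.
Joint ranges: [-3.14, 3.14], [-1.21, 2.06], [-1.07, 1.41], [-3.16, 2.05], [-2.99, -0.16], [-3.1, 3.1]. Speed limits (rad/s): [2.79, 2.79, 3.14, 3.14, 3.14, 3.14].

INTERFACE

Orientations are given as a unit quaternion [x, y, z, w].
In Python, from bench import * gives the robot as it stands.
- The arm moves only by the tool carry_out, never from a script. Its argument "motion" is a list of rows, each a list of 7 numbers: the turn, a rotation vector about the tool's x, y, z in rad, then the shift along the tool's x, y, z in mm, then the opening, from -1 (shut) to 1 (fully open), so that 0 is half open. A call has 1 to 5 rows; each row is the pose to reach, as a shift and turn from the pose commanded when the call began, along the tool's axes at that moment; what a row does not reach only later rows make up. A row lasts 1/8 s, in which the tool goes at most 62.5 mm and 10.7 degrees, less where a joint would pass 70% of its speed; a pose out of reach is approached as far as the arm can. A call with a gripper value outside its range is refused whole. The fingers move at their own pace and stop on an object; the grip force is fixed at half the most. Time passes only in rows, so rows that repeat a pose let the fingers close. It gives the time, the measured TCP pose, the force, the opening and the grip force at its end, in the units of the state.
- read_state(): the state, without advancing time (a new reading comes with each control period).
- get_image(name): name is "scene" or "top" or "wrist"; returns a dict with "color" (420x560x3 uint8, blue, green, red), "mtx" (3x3 intrinsics, pixels), "k1" (the pictures are not rectified: a ray, as slopes to the right and down, at radius r is drawn at 1 + k1 r^2 times it, then the intrinsics apply), "position" and "orientation" of the camera in the world. Camera axes: x right, y down, z forward; pixel columns grow to the right and rows downward; lengths in mm; the calibration is good to about 2 mm. A picture is of the moment at which its call begins. There is no depth.
- job_done(): hands the job in; it is judged then, once.
The state is a dict: "clock": time; "joints": joint angles; "joint_vel": joint speeds; "joint_efforts": joint torques, N m; "position": TCP position; "ee_rot": TCP orientation; "contact_force": force on the tool from outside, world axes, zero at the start; "wrist_torque": the same for the moment, N m; "gripper_width": finger opening in mm; "grasp_force": force on a finger pad.
Only numpy, scipy, OpenCV 4.12 (cv2) and the standard library are available. Lean on these libraries where they do the work, as an engineer would, in place of code of your own. Each camera call takes 0.05 s, during which the arm holds its last target. There are 200 camera calls.

TASK

The red lacquer on the red-shafted spindle in the drying rack is still wet and must be cured in the round UV lamp: turn the lamp's turret by its knob, one click anticlockwise, so that the wide port stops over the lamp's well, and let go of the knob. Then lift the red spindle out of the rack by its head and lower it upright down the middle of that port, never touching the lamp or turret with it, until all of the red length is below the top of the turret, and finish there still holding it, motionless and centred, its disc clear above the turret. Leave the other two spindles hanging in the rack and do not disturb the ochre jar and the white jar.

Things in the scene. Friction and masses are not known exactly. Their poses are not given: they have to be found in the camera images.
- curing_lamp: UV curing lamp, fixed: white canister 146 mm across, 97 mm tall, with an aluminium turret disc (132 mm across) on top whose upper face is 110 mm above the table. Origin on the vertical axis of both, at table height; z up. Black control plate, red mark and well lie towards its -x. The well is a vertical bore 30 mm wide, 46 mm from the axis, floor 12 mm above the table.
- port_mouth (a point): fixed point on the lamp: centre of the well, at the height of the turret's upper face (110 mm above the table). Below it: the 12 mm turret disc, then the well, floor 98 mm below this point. z up along the well; axes as the lamp's.
- turret (a joint): turret angle about its vertical axis, rad, growing anticlockwise from above. Sprung stops every 1.047 (60 deg): at 0 (start; may spring home from up to 0.3 off) a blanking plug covers the well, at +1.047 the wide 24 mm port, at -1.047 a narrow 11 mm port. About 0.1 N m resists a turn up to half way; past it the detent pulls the turret into the next stop.
- turret_knob (a point): grip point of the black bar knob, on the turret's axis, 24 mm above the turret's upper face (134 mm above the table). Bar 36 mm long, 13 mm thick, top 10 mm above this point; x points along the bar to the wide port (white line), y across it (pinch along y), z up. Under the bar: a round black flange, 32 mm wide, 3 mm high.
- wide_port (a point): centre of the wide port at the turret's upper face, 46 mm from the turret's axis; it moves with the turret. The port is a plain 24 mm hole.
- red_spindle_head (a point): centre of the red spindle's head, the part to hold: upright wooden cylinder 22 mm across, 28 mm tall, with a 6 mm dome. z up along the spindle; yaw means nothing. Below this point: 12 mm thick neck to 33 mm, a disc 36 mm across with red rim 33 to 41 mm, bare 10 mm shaft to 66 mm, red lacquered 10 mm shaft to 131 mm (tip). 40 to 90 g.
- red_edge (a point): point on the red spindle's axis at the upper edge of its red lacquer, 66 mm below the head centre; z along the spindle, upward.
- red_tip (a point): lower tip of the red spindle, 131 mm below the head centre; z along the spindle, upward.
- red_spindle: the red spindle; its origin is the lower tip, z along its axis, upward as it hangs.
- drying_rack: wooden drying rack, fixed: 62 x 214 x 10 mm top board, upper face 110 mm above the table; origin under its middle at table height, y along the board. 18 mm through holes at y = -70, 0, +70 mm; a spindle hangs in each by its disc, head centre 41 mm above the board; which is where varies. Tips hang 20 mm above the table, 10 mm above the foot board.
- plain_spindle_a: spindle of the same shape with a bare wooden shaft and green bands; origin at its lower tip. Stays in the rack.
- plain_spindle_b: spindle of the same shape with a bare wooden shaft and yellow bands; origin at its lower tip. Stays in the rack.
- ochre_jar: ochre paint jar with a black cap, 39 mm across, 48 mm tall, standing on the table; origin under its middle. To be left alone.
- white_jar: white primer jar with a screw cap, 42 mm across, 64 mm tall, standing on the table beyond the lamp; origin under its middle. To be left alone.
Things that resemble listed ones, but are neither listed nor needed, are in the scene too. What is shaped like the red_spindle but black, blue or turquoise is not meant.

How it is judged:
By the outcome, as a careful person would: the job done as asked, in the order asked, and still so for the second after the job is handed in, while the arm keeps its last pose, push and grip.
It also fails if it takes over 59 s, if anything falls off the work surface, if the arm or the gripper's body presses on something with over 40 N, if the wrist force passes 120 N, or if a joint passes its speed limit or range.

## Working session

There is one attempt and no reset: what is moved stays moved. The work goes in short steps, Python scripts to look and compute and a tool call to move; the robot and the scene stay as the last step left them, time stands still between calls to the robot, and variables do not carry over. Pictures are saved under pics/ and viewed, at most 10 in all, crops included, and the job is handed in when it is done.

Besides the shell and the picture viewer there is one more tool, called after ">>>" by a JSON object that holds its "op" and its "data". carry_out: Moves the arm, as the interface text tells. Its arguments: {"type":"object","properties":{"motion":{"type":"array"}},"required":["motion"]}

```bash
mkdir -p pics; ls; python3 - <<'E'
from bench import *
import cv2
for n in("scene","top"):
    g=get_image(n);cv2.imwrite(f"pics/{n}0.png",g["color"]);print(n,g["mtx"],g["k1"],g["position"],g["orientation"])
s=read_state();print(s)
E
```

```text
pics
scene [[453.76706711   0.         282.32329507]
 [  0.         453.76706711 212.07592241]
 [  0.           0.           1.        ]] -0.14774790993416578 [-139.13642568  496.07247148  463.42434712] [-0.44621231  0.71991866 -0.45183236  0.28010574]
top [[439.24140304   0.         273.05059391]
 [  0.         439.24140304 200.88484027]
 [  0.           0.           1.        ]] -0.039497938216466834 [472.74456237 172.26729252 964.2924131 ] [-0.69578722  0.71759133 -0.02725195  0.01414755]
{'clock': 0.1, 'joints': array([ 1.38363570e+00,  3.85511298e-01,  6.75420766e-03, -3.98853416e-04,
       -1.19402057e+00, -2.58608662e-01]), 'joint_vel': array([-0.0006689 , -0.00219203,  0.00387812,  0.00178962, -0.0018012 ,
       -0.00172669]), 'joint_efforts': array([-4.46862150e-04, -3.93321276e+01,  1.88927042e+01,  4.19783145e+00,
       -2.60055291e-03,  5.85259883e-06]), 'position': array([269.24380591, 563.48246387, 244.31397753]), 'ee_rot': array([ 9.75247118e-01, -2.21115452e-01, -1.49864032e-04,  9.96652909e-04]), 'contact_force': array([-0.48642109, -0.20596966, -0.26529137]), 'wrist_torque': array([-0.01006145, -0.0157707 , -0.05250499]), 'grasp_force': 0.0, 'gripper_width': 85.50772752840405}
```

View pics/scene0.png

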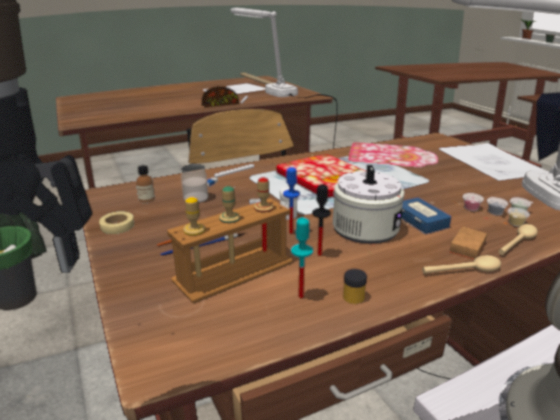

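View pics/top0.png

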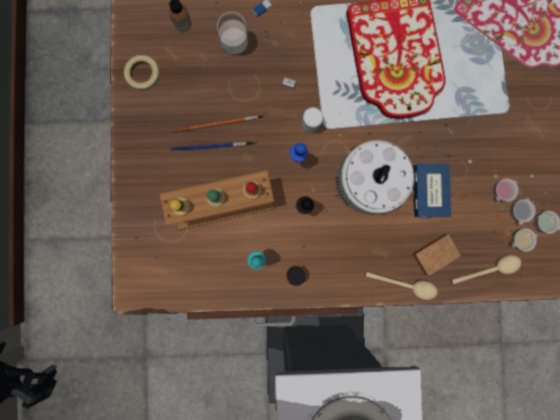

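The top view shows the rack with the red spindle at about (252,188), yellow at (178,206) and green at (214,197). The lamp is at (377,177), with decoys at (300,153), (305,205) and (257,260). I'll zoom in and measure.

```bash
cat > h.py <<'E'
from bench import *
import cv2, numpy as np
from scipy.spatial.transform import Rotation as R
def ray(g,uv):
    # cv2 model: x_d = x(1+k1 r^2)
    p=cv2.undistortPoints(np.array([[uv]],float),g["mtx"],np.array([g["k1"],0,0,0,0.]))[0,0]
    return R.from_quat(g["orientation"]).apply([p[0],p[1],1])
def onz(g,uv,z):
    d=ray(g,uv);o=np.array(g["position"]);return o+d*(z-o[2])/d[2]
def proj(g,P):
    r=R.from_quat(g["orientation"]).inv(); q=r.apply(np.atleast_2d(P)-g["position"])
    return cv2.projectPoints(q,np.zeros(3),np.zeros(3),g["mtx"],np.array([g["k1"],0,0,0,0.]))[0][:,0]
def totool(v,s=None):
    s=s or read_state(); return R.from_quat(s["ee_rot"]).inv().apply(v)
E
python3 - <<'E'
from h import *
g=get_image("top");im=g["color"]
c=cv2.resize(im[130:230,150:430],None,fx=2.85,fy=2.85,interpolation=cv2.INTER_CUBIC)
c2=cv2.resize(im[130:225,330:425],None,fx=6,fy=6,interpolation=cv2.INTER_CUBIC)
cv2.imwrite("pics/t1.png",c2)
for n,uv,z in[("lamp",(377,175),110),("red",(252,188),166),("yel",(178,206),166),("grn",(214,197),166),("blk",(305,205),166),("blue",(299,153),166),("turq",(257,260),166),("ochre",(296,276),48),("white",(313,120),64)]:
    print(n,onz(g,uv,z).round(1))
E
```

```text
lamp [567.4 -50.5 110. ]
red [544.  194.4 166. ]
yel [515.2 329.6 166. ]
grn [529.6 263.9 166. ]
blk [510.   98.8 166. ]
blue [605.9 106.3 166. ]
turq [413.3 189.1 166. ]
ochre [368.8 111.8  48. ]
white [691.4  66.3  64. ]
```

View pics/t1.png

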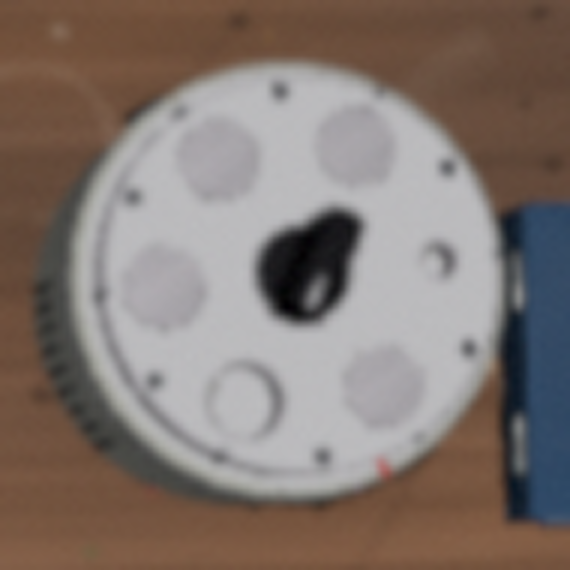

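The turret axis is at crop (300,273). The wide port is at (245,400), the plug over the well at (385,387) and the red mark at (385,467).

```bash
python3 - <<'E'
from h import *
g=get_image("top")
f=lambda u,v:(330+(u+.5)/6-.5,130+(v+.5)/6-.5)
ps=[(385,387),(437,260),(355,145),(218,160),(163,288),(245,400)]
P=np.array([onz(g,f(*p),110)[:2] for p in ps]);c=P.mean(0);print(c)
d=P-c;print(np.hypot(*d.T).round(1),np.degrees(np.arctan2(d[:,1],d[:,0])).round(1))
m=onz(g,f(385,467),97)[:2]-c;print(m,np.degrees(np.arctan2(m[1],m[0])))
th=(np.unwrap(np.arctan2(d[:,1],d[:,0]))+np.arange(6)*0)
s=read_state();M=R.from_quat(s["ee_rot"]).as_matrix();print(M.round(3),s["position"])
# rack red head via scene image: check
gs=get_image("scene");print(proj(gs,[[*c,110],[544,194.4,166],[*c,144]]))
E
```

```text
[567.04588564 -55.85367774]
[46.3 45.6 46.4 45.9 45.8 45.9] [-145.7  -86.2  -25.6   33.9   94.5  153.7]
[-64.02779542 -28.72861571] -155.83471490562516
[[ 0.902 -0.431 -0.   ]
 [-0.431 -0.902 -0.001]
 [ 0.     0.001 -1.   ]] [269.34453666 563.63440559 244.65528388]
[[368.37625386 181.76149184]
 [263.25034383 180.1018751 ]
 [369.65384381 166.4697418 ]]
```

>>> {"op": "carry_out", "data": {"motion": [[0,0,0,47,38,0,0],[0,0,0,94,75,0,0],[0,0,0,140,113,0,0],[0,0,0,187,150,0,0],[0,0,0,234,188,0,0]]}}

```text
clock: 0.88
position: [400.0, 291.6, 245.5]
ee_rot: [0.975, -0.221, 0.0, -0.0]
contact_force: [1.6, -0.1, -0.5]
gripper_width: 42.5
grasp_force: 0.0
```

>>> {"op": "carry_out", "data": {"motion": [[0,0,0,47,38,0,0],[0,0,0,94,75,0,0],[0,0,0,140,113,0,0],[0,0,0,187,150,0,0],[0,0,0,230,185,0,0]]}}

```text
clock: 1.5
position: [527.9, 25.4, 245.5]
ee_rot: [0.975, -0.221, 0.0, -0.0]
contact_force: [0.0, 0.7, -0.6]
gripper_width: 42.7
grasp_force: 0.0
```

```bash
python3 - <<'E'
from h import *
s=read_state();print(s["clock"],s["position"],s["joints"].round(3),s["gripper_width"])
print(R.from_quat(s["ee_rot"]).as_matrix().round(3),"to go",totool(np.array([567,-56,180])-s["position"]))
g=get_image("wrist");cv2.imwrite("pics/w1.png",g["color"])
E
```

```text
1.5 [527.89918087  25.35110894 245.49091612] [ 0.355  0.22  -0.228  0.    -1.122  0.77 ] 42.692171997161736
[[ 0.902 -0.431  0.001]
 [-0.431 -0.902  0.   ]
 [ 0.    -0.    -1.   ]] to go [70.34591057 56.54585642 65.49775619]
```

View pics/w1.png

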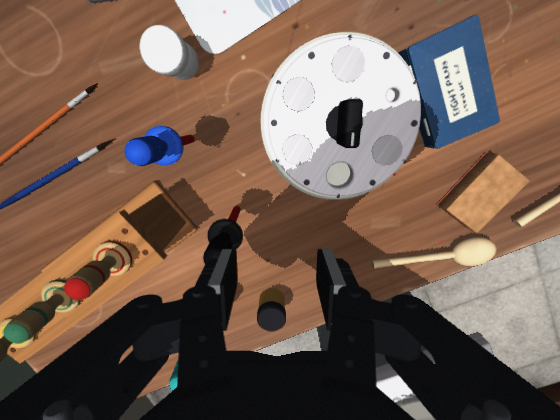

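The wrist view shows the turret. The wide port is at (340,174), the narrow port at (393,95) and plugs at (348,64), (299,94), (296,149) and (387,150). The knob bar points at the wide port.

```bash
python3 - <<'E'
from h import *
g=get_image("wrist")
ps=[(387,150),(393,95),(348,64),(299,94),(296,149),(340,174)]
P=np.array([onz(g,p,110)[:2] for p in ps]);c=P.mean(0);print(c)
d=P-c;print(np.hypot(*d.T).round(1),np.degrees(np.arctan2(d[:,1],d[:,0])).round(1))
s=read_state();print(totool(np.array([*c,180])-s["position"]),totool(np.array([567,-56,180])-s["position"]))
for n,uv,z in[("red",(76,289),166),("blk",(225,232),137),("hole",(340,174),110)]: print(n,onz(g,uv,z).round(1))
E
```

```text
[568.187893   -62.60720483]
[46.3 45.4 45.6 45.3 46.4 44.8] [-146.2  -86.8  -26.1   33.7   93.1  153.9]
[73.19982823 59.86935474 64.94410443] [69.24455446 54.44514698 64.93910147]
red [548.5 189.7 166. ]
blk [531.4  69.2 137. ]
hole [527.9 -42.9 110. ]
```

>>> {"op": "carry_out", "data": {"motion": [[0,0,0,24,19,10,0],[0,0,0,48,38,20,0],[0,0,0,71,57,35,0],[0,0,0,71,57,40,0],[0,0,0,71,57,40,0]]}}

```text
clock: 2.22
position: [566.3, -54.2, 205.0]
ee_rot: [0.975, -0.221, -0.001, 0.0]
contact_force: [-0.1, -1.1, -0.1]
gripper_width: 42.8
grasp_force: 0.0
```

```bash
python3 - <<'E'
from h import *
s=read_state();print(s["clock"],s["position"],s["joints"].round(3),s["gripper_width"])
g=get_image("wrist");cv2.imwrite("pics/w2.png",g["color"])
for z in(110,144):print(proj(g,[[567,-56,z],[568,-62.6,z]]))
E
```

```text
2.225 [566.32251396 -54.23049206 204.95926636] [ 0.189  0.323 -0.192 -0.    -1.057  0.936] 42.81445162904821
[[277.66742209 213.83632539]
 [284.58660073 209.39579754]]
[[277.91390801 229.58324699]
 [285.95042184 224.51253714]]
```

View pics/w2.png

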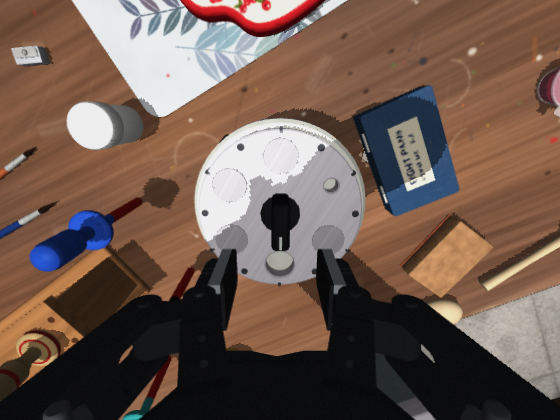

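```bash
python3 - <<'E'
from h import *
g=get_image("wrist");s=read_state()
ps=[(328,240),(330,185),(281,155),(231,184.5),(231,238.5),(279.5,262)]
P=np.array([onz(g,p,110)[:2] for p in ps]);c=P.mean(0);print(c)
d=P-c;print(np.hypot(*d.T).round(1),np.degrees(np.arctan2(d[:,1],d[:,0])).round(1))
p=s["position"];print(p,proj(g,[p,p+[0,0,-10],[p[0],p[1],134]]))
print(totool(np.array([*c,131])-p),totool(np.array([567.3,-57.5,131])-p))
print(R.from_quat(g["orientation"]).as_matrix().round(3),R.from_quat(s["ee_rot"]).as_matrix().round(3),totool(g["position"]-p))
E
```

```text
[567.49532847 -57.94779869]
[46.5 44.9 45.8 44.7 46.4 44.4] [-146.7  -85.4  -26.1   33.7   93.9  154.1]
[566.76254351 -53.84811226 205.94130578] [[275.5849002  278.32077048]
 [275.62978218 268.21837592]
 [275.81751069 225.90381053]]
[ 2.36527656  3.4240396  74.94147806] [ 1.99637127  3.1037495  74.94134837]
[[-0.43  -0.862 -0.268]
 [-0.903  0.411  0.127]
 [ 0.     0.296 -0.955]] [[ 0.903 -0.43   0.001]
 [-0.43  -0.903  0.   ]
 [ 0.001 -0.001 -1.   ]] [  76.548014      0.29589151 -127.30695434]
```

>>> {"op": "carry_out", "data": {"motion": [[0,0,0,2,3,20,0],[0,0,0,2,3,45,0],[0,0,0,2,3,65,0],[0,0,0,2,3,73,0],[0,0,0,2,3,73,0]]}}

```text
clock: 2.95
position: [567.4, -57.8, 132.7]
ee_rot: [0.975, -0.221, 0.0, 0.0]
contact_force: [-1.0, 0.0, 0.3]
gripper_width: 42.9
grasp_force: 0.0
```

>>> {"op": "carry_out", "data": {"motion": [[0,0,0,0,0,0,-0.4],[0,0,0,0,0,0,-0.6],[0,0,0,0,0,0,-0.9],[0,0,0,0,0,0,-0.9],[0,0,0,0,0,0,-0.9]]}}

```text
clock: 3.58
position: [567.8, -58.0, 133.3]
ee_rot: [0.975, -0.221, 0.001, -0.0]
contact_force: [-0.8, 2.7, 5.2]
gripper_width: 11.8
grasp_force: 60.3
```

>>> {"op": "carry_out", "data": {"motion": [[0,0,-0.12,0,0,0,-0.9],[0,0,-0.25,0,0,0,-0.9],[0,0,-0.38,0,0,0,-0.9],[0,0,-0.51,0,0,0,-0.9],[0,0,-0.62,0,0,0,-0.9]]}}

```text
clock: 4.2
position: [568.0, -56.9, 133.3]
ee_rot: [0.996, 0.089, 0.001, -0.001]
contact_force: [-1.8, 7.0, 6.7]
gripper_width: 11.7
grasp_force: 60.3
```

```bash
python3 - <<'E'
from h import *
s=read_state();print(s["joints"].round(3),s["wrist_torque"],s["contact_force"],s["gripper_width"],R.from_quat(s["ee_rot"]).as_euler("xyz"))
E
```

```text
[ 0.183  0.398 -0.279 -0.002 -0.891  1.567] [ 2.064239    0.49064475 -0.04014449] [-1.7668614   6.97253661  6.66995598] 11.701344335605633 [-3.14026074e+00 -2.55970797e-03  1.78212646e-01]
```

>>> {"op": "carry_out", "data": {"motion": [[0,0,-0.1,0,0,0,-0.9],[0,0,-0.2,0,0,0,-0.9],[0,0,-0.26,0,0,0,-0.9],[0,0,-0.26,0,0,0,-0.9],[0,0,-0.26,0,0,0,-0.9]]}}

```text
clock: 4.82
position: [567.8, -56.5, 133.3]
ee_rot: [0.976, 0.216, 0.001, -0.001]
contact_force: [-2.3, 8.9, 5.7]
gripper_width: 11.8
grasp_force: 60.4
```

```bash
python3 - <<'E'
from h import *
s=read_state();print(s["joints"].round(3),s["wrist_torque"],s["contact_force"],s["gripper_width"],R.from_quat(s["ee_rot"]).as_euler("xyz"))
E
```

```text
[ 0.184  0.398 -0.279 -0.003 -0.892  1.823] [ 2.44494612  0.65980589 -0.06057491] [-2.29849178  8.87036671  5.65476287] 11.824280659235544 [-3.14031542e+00 -2.86079512e-03  4.34585620e-01]
```

>>> {"op": "carry_out", "data": {"motion": [[0,0,-0.08,0,0,0,-0.9],[0,0,-0.15,0,0,0,-0.9],[0,0,-0.15,0,0,0,-0.9],[0,0,-0.15,0,0,0,-0.9]]}}

```text
clock: 5.32
position: [567.7, -56.2, 133.3]
ee_rot: [0.958, 0.288, 0.001, -0.001]
contact_force: [-2.2, 10.4, 6.9]
gripper_width: 11.9
grasp_force: 60.5
```

```bash
python3 - <<'E'
from h import *
s=read_state();print(s["wrist_torque"],s["contact_force"],R.from_quat(s["ee_rot"]).as_euler("xyz"))
g=get_image("top");im=g["color"]
cv2.imwrite("pics/t2.png",cv2.resize(im[130:225,330:425],None,fx=5,fy=5,interpolation=cv2.INTER_CUBIC))
E
```

```text
[ 2.71198964  0.84483873 -0.01534119] [-2.1669533  10.35050914  6.86196217] [-3.14035757e+00 -2.95204426e-03  5.84695873e-01]
```

>>> {"op": "carry_out", "data": {"motion": [[0,0,0,0,0,0,-0.3],[0,0,0,0,0,0,0],[0,0,0,0,0,-30,0],[0,0,0,0,0,-70,0],[0,0,0,0,0,-75,0]]}}

```text
clock: 6.0
position: [568.8, -58.8, 210.2]
ee_rot: [0.958, 0.288, 0.003, 0.001]
contact_force: [0.2, -0.1, 0.1]
gripper_width: 42.7
grasp_force: 0.0
```

```bash
python3 - <<'E'
from h import *
s=read_state();print(s["position"],s["wrist_torque"],s["contact_force"],R.from_quat(s["ee_rot"]).as_euler("xyz"))
g=get_image("wrist");cv2.imwrite("pics/w3.png",g["color"])
print(proj(g,[567,-56,110]))
E
```

```text
[568.82128175 -58.7732451  210.19712957] [-0.032734    0.03025596  0.03731383] [ 0.24542174 -0.14053737  0.12426872] [ 3.1383293  -0.00485037  0.58408198]
[[270.97317952 213.33482869]]
```

View pics/w3.png

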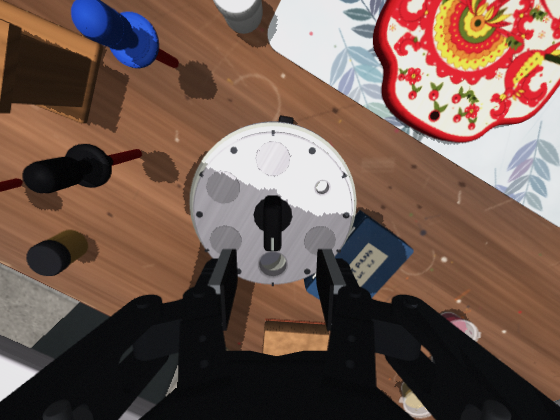

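The turret has turned. The wide port is now at about (273,264), the narrow port at (322,186), and the axis is at about (273,212).

```bash
python3 - <<'E'
from h import *
g=get_image("wrist");s=read_state()
ps=[(320,239.5),(322,186),(273,158.5),(224,186),(226,239.5),(273,263)]
P=np.array([onz(g,p,110)[:2] for p in ps]);c=P.mean(0);print(c)
d=P-c;print(np.hypot(*d.T).round(1),np.degrees(np.arctan2(d[:,1],d[:,0])).round(1))
im=g["color"][215:295,215:340];cv2.imwrite("pics/w3c.png",cv2.resize(im,None,fx=6,fy=6,interpolation=cv2.INTER_CUBIC))
E
```

```text
[567.06331456 -57.19612933]
[45.7 45.3 44.8 45.2 45.8 45. ] [ -86.8  -26.    33.3   92.7  153.6 -146.7]
```

View pics/w3c.png

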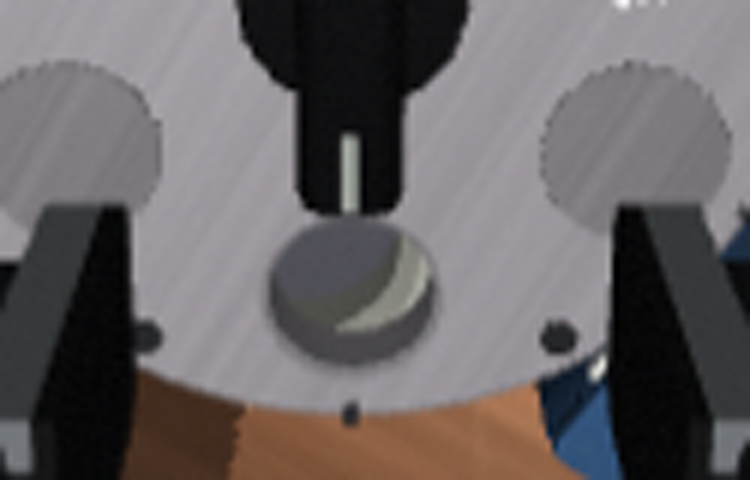

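The port has a pale crescent on its anticlockwise side, arc through (400,240), (395,275), (375,305), (335,330) in the crop. That could be the canister top, which would mean the well is offset from the port. I'll calculate where the well is.

```bash
python3 - <<'E'
from h import *
from scipy.optimize import least_squares
g=get_image("wrist")
f=lambda u,v:(215+(u+.5)/6-.5,215+(v+.5)/6-.5)
pts=[(400,240),(395,275),(375,305),(335,330)]
c=np.array([567.06,-57.2])
port=np.array([onz(g,f(u,v),110)[:2] for u,v in[(268,290),(435,290),(350,215),(350,365)]]);print(port,port.mean(0))
for z in(97,98):
    P=np.array([onz(g,f(*p),z)[:2] for p in pts])
    r=least_squares(lambda a:np.hypot(*(P-c-46*np.array([np.cos(a[0]),np.sin(a[0])])).T)-15,[-2.6])
    print(z,np.degrees(r.x),r.fun.round(1))
# control plate in scene: dark pixels on canister
gs=get_image("scene");cv2.imwrite("pics/s3.png",cv2.resize(gs["color"][150:250,310:430],None,fx=6,fy=6,interpolation=cv2.INTER_CUBIC))
t=get_image("top");hsv=cv2.cvtColor(t["color"],cv2.COLOR_BGR2HSV)
b=t["color"].astype(int);m=(b[...,2]-np.maximum(b[...,0],b[...,1])>60)
ys,xs=np.nonzero(m[195:225,370:415]);print(list(zip(xs+370,ys+195)))
for p in zip(xs+370,ys+195):
    for z in(97,104,110):
        q=onz(t,p,z)[:2]-[567,-56];print(z,np.hypot(*q).round(1),np.degrees(np.arctan2(q[1],q[0])).round(1),end=" ")
E
```

```text
[[522.60942733 -71.47817443]
 [535.74570377 -91.39642262]
 [538.88681779 -74.81231947]
 [518.95583243 -87.88288195]] [529.04944533 -81.39244962]
97 [-157.51533612] [ 0.3  0.1 -0.2 -0.4]
98 [-157.81806173] [ 0.6  0.2 -0.3 -0.8]
[]
```

View pics/s3.png

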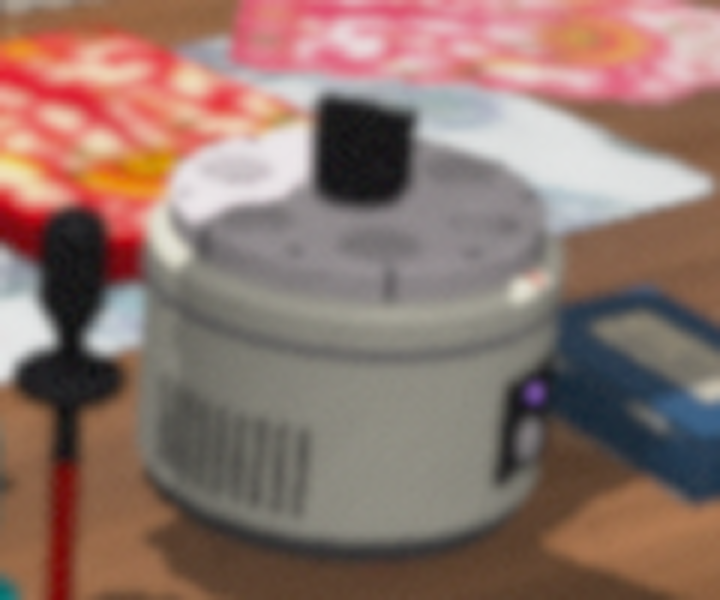

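The fit puts the well at about -157° and the red mark is near -156°. The port stands at -147°, so the turret is about 10° past the stop. I'll regrip the knob and ease it back clockwise.

>>> {"op": "carry_out", "data": {"motion": [[0,0,0,0,-2,20,0],[0,0,0,0,-2.5,50,0],[0,0,0,0,-2.5,72,0],[0,0,0,0,-2.5,77,0],[0,0,0,0,-2.5,77,-0.4]]}}

```text
clock: 6.88
position: [565.9, -56.4, 129.9]
ee_rot: [0.958, 0.288, -0.001, 0.0]
contact_force: [-0.9, -0.2, 0.9]
gripper_width: 26.5
grasp_force: 0.0
```

>>> {"op": "carry_out", "data": {"motion": [[0,0,0,0,0,0,-0.9],[0,0,0,0,0,0,-0.9],[0,0,0,0,0,0,-0.9],[0,0,0.08,0,0,0,-0.9],[0,0,0.17,0,0,0,-0.9]]}}

```text
clock: 7.5
position: [566.8, -56.7, 131.2]
ee_rot: [0.979, 0.204, 0.001, 0.001]
contact_force: [2.7, -4.2, -0.2]
gripper_width: 12.0
grasp_force: 60.7
```

>>> {"op": "carry_out", "data": {"motion": [[0,0,0,0,0,0,-0.9],[0,0,0,0,0,0,-0.4],[0,0,0,0,0,0,0],[0,0,0,0,0,-40,0],[0,0,0,0,0,-77,0]]}}

```text
clock: 8.12
position: [565.5, -55.9, 208.0]
ee_rot: [0.979, 0.206, -0.001, -0.0]
contact_force: [1.0, -1.3, 0.1]
gripper_width: 42.7
grasp_force: 0.0
```

```bash
python3 - <<'E'
from h import *
g=get_image("wrist")
s=read_state();print(s["position"],s["joints"].round(3),R.from_quat(s["ee_rot"]).as_euler("xyz"))
im=g["color"][130:290,190:350];cv2.imwrite("pics/w4c.png",cv2.resize(im,None,fx=3.7,fy=3.7,interpolation=cv2.INTER_CUBIC))
E
```

```text
[568.53301312 -56.05206611 214.13702488] [ 0.186  0.314 -0.182  0.002 -1.066  1.799] [ 3.13732099 -0.00871455  0.41622817]
```

View pics/w4c.png

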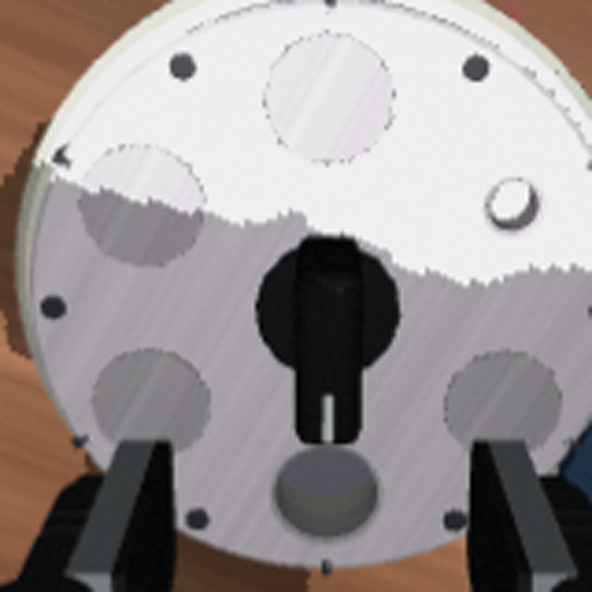

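The crescent is gone and the hole looks symmetric, with the port on the bar line at crop (327,490), azimuth about -156°. That matches the red mark. Next is the red spindle.

>>> {"op": "carry_out", "data": {"motion": [[0,0,0,10,-30,-46,0],[0,0,0,28,-85,-46,0],[0,0,0,47,-142,-46,0],[0,0,0,66,-199,-46,0],[0,0,0,79,-239,-46,0]]}}

```text
clock: 8.8
position: [541.1, 197.0, 253.2]
ee_rot: [0.978, 0.207, -0.0, -0.0]
contact_force: [0.1, 0.3, -0.3]
gripper_width: 42.5
grasp_force: 0.0
```

>>> {"op": "carry_out", "data": {"motion": [[0,0,0,0,0,0,0],[0,0,0,0,0,0,0],[0,0,0,0,0,0,0]]}}

```text
clock: 9.18
position: [542.0, 193.3, 253.3]
ee_rot: [0.979, 0.205, -0.0, 0.0]
contact_force: [0.3, -0.1, -0.0]
gripper_width: 42.8
grasp_force: 0.0
```

```bash
python3 - <<'E'
from h import *
t=get_image("top");g=get_image("wrist")
s=read_state();p=s["position"];print(p,R.from_quat(s["ee_rot"]).as_euler("xyz"))
cv2.imwrite("pics/w5.png",g["color"])
print(proj(g,[[p[0],p[1],z] for z in(110,137,165,171)]),proj(g,[544,194.4,165]))
E
```

```text
[542.14674153 193.29645322 253.41325798] [-3.14153190e+00 -1.25188811e-05  4.12654492e-01]
[[275.54150781 198.64243102]
 [275.48911342 207.00616658]
 [275.42227443 217.66878619]
 [275.40586068 220.28603792]] [[275.07772799 215.08153487]]
```

View pics/w5.png

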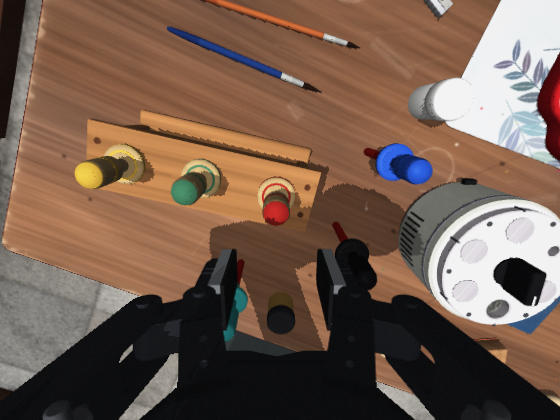

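The red head is at about (276,211) and its disc at about (277,194). It looks nearly centred between the fingers but slightly further along +x.

```bash
python3 - <<'E'
from h import *
g=get_image("wrist");b=g["color"].astype(int);s=read_state();p=s["position"]
m=((b[...,2]-np.maximum(b[...,0],b[...,1])>70)).astype(np.uint8);m[:170]=0;m[235:]=0;m[:,:250]=0;m[:,310:]=0
n,l,st,c=cv2.connectedComponentsWithStats(m)
for i in range(1,n):
    if st[i,4]>5:print(st[i],c[i])
for uv,z in[((276.5,194),118),((276,211),168)]:
    q=onz(g,uv,z);print(q,totool(q-p))
t=get_image("top")
E
```

```text
[262 183  29  21 115] [274.39130435 189.62608696]
[263 201  26  24 483] [275.62318841 212.75983437]
[548.73061236 195.20441766 118.        ] [  6.74516484   0.95504473 135.40868846]
[548.30731141 195.51489872 168.        ] [ 6.48449648  0.49815053 85.40869964]
```

>>> {"op": "carry_out", "data": {"motion": [[0,0,0,5,0.5,20,0],[0,0,0,5,0.5,55,0],[0,0,0,5,0.5,85,0],[0,0,0,5,0.5,103,0],[0,0,0,5,0.5,107,0]]}}

```text
clock: 10.0
position: [546.3, 195.1, 145.0]
ee_rot: [0.979, 0.205, -0.001, 0.001]
contact_force: [-0.1, 0.9, 0.8]
gripper_width: 42.5
grasp_force: 0.0
```

>>> {"op": "carry_out", "data": {"motion": [[0,0,0,0,0,0,0],[0,0,0,0,0,0,-0.3],[0,0,0,0,0,0,-0.7],[0,0,0,0,0,0,-0.7],[0,0,0,0,0,0,-0.7]]}}

```text
clock: 10.62
position: [547.5, 196.3, 147.6]
ee_rot: [0.979, 0.206, 0.001, -0.0]
contact_force: [-0.5, 0.1, 6.3]
gripper_width: 20.1
grasp_force: 58.7
```

```bash
python3 - <<'E'
from h import *
g=get_image("wrist");cv2.imwrite("pics/w6.png",cv2.resize(g["color"][130:290,190:350],None,fx=3.5,fy=3.5))
s=read_state();print(s["position"],s["contact_force"],s["wrist_torque"],s["gripper_width"],s["grasp_force"])
E
```

```text
[547.44231882 196.28037982 147.59162424] [-0.96052197  0.23864255  5.47075831] [0.08319358 0.26480556 0.00161209] 20.410585855549847 58.71511459350586
```

>>> {"op": "carry_out", "data": {"motion": [[0,0,0,0,0,-8,-0.7],[0,0,0,0,0,-28,-0.7],[0,0,0,0,0,-55,-0.7],[0,0,0,0,0,-85,-0.7],[0,0,0,0,0,-110,-0.7]]}}

```text
clock: 11.3
position: [546.5, 195.8, 257.2]
ee_rot: [0.979, 0.206, -0.0, -0.0]
contact_force: [0.3, 0.3, -1.2]
gripper_width: 20.6
grasp_force: 58.6
```

>>> {"op": "carry_out", "data": {"motion": [[0,0,0,0,0,-25,-0.7],[0,0,0,0,0,-50,-0.7],[0,0,0,0,0,-70,-0.7],[0,0,0,0,0,-75,-0.7]]}}

```text
clock: 11.8
position: [546.9, 196.0, 332.4]
ee_rot: [0.979, 0.206, 0.001, -0.0]
contact_force: [0.1, 0.1, -0.7]
gripper_width: 20.0
grasp_force: 58.6
```

```bash
python3 - <<'E'
from h import *
g=get_image("scene");cv2.imwrite("pics/s6.png",g["color"])
w=get_image("wrist");cv2.imwrite("pics/w6.png",w["color"])
s=read_state();p=s["position"];print(p,s["contact_force"],s["gripper_width"],s["grasp_force"],R.from_quat(s["ee_rot"]).as_euler("xyz"))
a=cv2.resize(g["color"][60:300,180:460],(400,343),interpolation=cv2.INTER_CUBIC)
b=cv2.resize(w["color"][130:370,140:420],(400,343),interpolation=cv2.INTER_CUBIC)
cv2.imwrite("pics/c6.png",np.hstack([a,b]))
ax=R.from_quat(s["ee_rot"]).apply([0,0,1]);h=p-5*ax
print(proj(g,[h+k*ax for k in(0,37,66,131)]))
print(proj(w,[h+k*ax for k in(0,37,66,131)]))
E
```

```text
[546.5599194  195.89868599 331.05915753] [ 0.72973103 -0.06411708 -0.62284501] 20.353379452889364 58.640981912612915 [-3.14118497e+00  3.95264699e-04  4.14097789e-01]
[[260.06461726  82.73732734]
 [260.45978694 105.1485226 ]
 [260.77138987 122.21704278]
 [261.46995071 158.85233122]]
[[275.00234824 282.23236451]
 [275.21611041 248.87051679]
 [275.33146993 230.83550343]
 [275.50239338 204.07358479]]
```

View pics/c6.png

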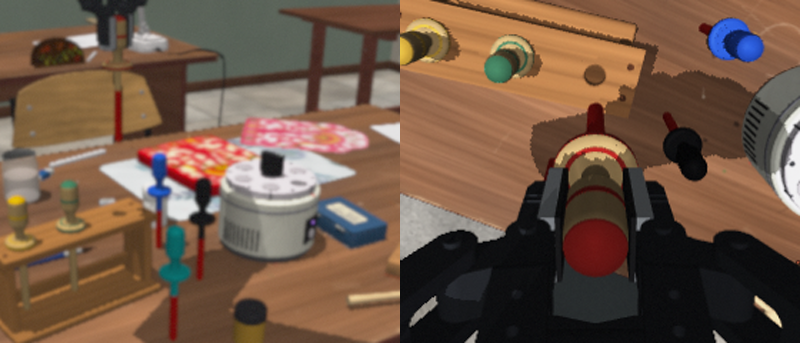

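The spindle is held and vertical. Its tip is where predicted, and the other two spindles are still in the rack. I'll carry it above the well, keeping it high.

>>> {"op": "carry_out", "data": {"motion": [[0,0,0,-15,29,0,-0.7],[0,0,0,-41,76,0,-0.7],[0,0,0,-69,129,0,-0.7],[0,0,0,-98,182,0,-0.7],[0,0,0,-120,222,0,-0.7]]}}

```text
clock: 12.52
position: [525.1, -57.7, 330.0]
ee_rot: [0.979, 0.205, -0.001, -0.0]
contact_force: [0.9, 0.5, -1.2]
gripper_width: 20.7
grasp_force: 58.7
```

>>> {"op": "carry_out", "data": {"motion": [[0,0,0,-7,13,10,-0.7],[0,0,0,-9,17,30,-0.7],[0,0,0,-9,17,55,-0.7],[0,0,0,-9,17,65,-0.7],[0,0,0,-9,17,65,-0.7]]}}

```text
clock: 13.15
position: [524.6, -74.4, 265.3]
ee_rot: [0.979, 0.206, -0.001, -0.0]
contact_force: [0.2, -0.0, 0.4]
gripper_width: 20.4
grasp_force: 58.8
```

```bash
python3 - <<'E'
from h import *
w=get_image("wrist");cv2.imwrite("pics/w7.png",w["color"])
s=read_state();p=s["position"];e=R.from_quat(s["ee_rot"]);print(p,s["contact_force"],s["gripper_width"],s["grasp_force"],e.as_euler("xyz"))
print("to go",totool(np.array([524.9,-74.8,159])-p,s))
ax=e.apply([0,0,1]);h=p-5*ax;print("tip",proj(w,h+131*ax),"port",proj(w,[524.9,-74.8,110]),"axis",proj(w,[567,-56.2,110]))
az=np.radians(23.85)
# other hole features: plugs at 60deg steps, edges
for k in range(6):
    a=az+np.pi+k*np.pi/3;print(k,proj(w,[567+46*np.cos(a),-56.2+46*np.sin(a),110])[0].round(1))
t=get_image("top");cv2.imwrite("pics/t7.png",t["color"])
# red shaft pixels per row
b=w["color"].astype(int);m=(b[...,2]-np.maximum(b[...,0],b[...,1])>40)
for y in range(180,262,4):
    xs=np.nonzero(m[y,255:300])[0]+255
    if len(xs):print(y,xs.min(),xs.max(),len(xs),end=" | ")
# gray along several rows
gr=cv2.cvtColor(w["color"],cv2.COLOR_BGR2GRAY)
print()
for y in range(196,262,5):print(y,gr[y,240:312:3])
E
```

```text
[525.17016819 -74.45778154 266.29678836] [ 0.00219403  0.57084367 -0.84886142] 19.96966133845976 58.76182794570923 [3.14130084e+00 4.12413733e-04 4.15085049e-01]
to go [ -0.34098102   0.17289696 107.29699313]
tip [[275.97894324 203.48448902]] port [[276.17206941 195.06122635]] axis [[276.12810775 148.39333361]]
0 [276.2 195. ]
1 [316.9 172.2]
2 [319.  123.2]
3 [276.1  96.7]
4 [233.2 123.2]
5 [235.4 172.3]
204 273 280 8 | 208 272 281 10 | 212 271 281 11 | 216 271 281 11 | 220 271 282 12 | 224 267 285 6 | 228 259 294 3 | 232 299 299 1 | 236 263 289 21 | 240 259 294 12 | 244 256 297 10 | 248 258 295 2 | 260 258 295 2 | 
196 [167 168 167 168 172 168 171 163 153  92  93  93  94  93  91  91  86 165
 169 168 167 163 161 166]
201 [167 166  44  54 167 171 161 171 165  90  80  92  76  91  91  77 129 169
 166 168 163 163  43  61]
206 [ 75 130 137 166 171 161 171 166 166 167 148  20  23  19  72 158 170 166
 168 164 162 165 170 132]
211 [ 59  57  57  63  99 138 151 150 168 166 159  22  24  21  63 170 165 168
 149 130 131 104  63  64]
216 [57 60 60 58 57 57 59 60 62 70 68 20 23 22 29 84 77 71 74 7
[... 166 characters left out ...]
 77]
231 [ 56  54  53  55  54  36  92  97 101 104 105 107 107 109 109 110 108 104
  98  59  66  64  63  63]
236 [ 58  61  57  58  84 102 109 109  70  47  51  78  90  79  55  47  55 110
 109 107 102 110 112 114]
241 [ 61  58  59  86 101 110  72  48 105 102 100 100 102 101 101 102 101  46
  61 116 110  95 115 114]
246 [ 59  64  62 101 110  88  51 102 111 105 100  58  49  52  82 103 103 101
  66  48 107  99  94 108]
251 [ 51  52  59  60  58   9 100 101 107  67  43  45  42  42  46  48 102 102
 105  10  39  58  59  62]
256 [ 36  59  60  60  45  10 102 101  57  49  48  48  50  49  49  48  53 102
 103  10  13  59  60  59]
261 [17 60 59 58  9 10 38 50 50 40 26 24 24 23 24 36 48 49 47  6  9 60 59 58]
```

```bash
python3 - <<'E'
from h import *
w=get_image("wrist");s=read_state();p=s["position"];gr=cv2.cvtColor(w["color"],cv2.COLOR_BGR2GRAY)
pts=[]
for y in range(180,206):
    xs=np.nonzero(gr[y,255:298]<130)[0]+255
    if len(xs): print(y,xs.min(),xs.max(),end=" | ")
    if len(xs)and y<201: pts+=[onz(w,(xs.min()-.5,y),110)[:2],onz(w,(xs.max()+.5,y),110)[:2]]
P=np.array(pts)
from scipy.optimize import least_squares
r=least_squares(lambda a:np.hypot(*(P-a[:2]).T)-a[2],[525,-75,12],loss="soft_l1");print("\nport",r.x,np.abs(r.fun).max())
b=w["color"].astype(int);m=(b[...,2]-np.maximum(b[...,0],b[...,1])>40)
xs=[(np.nonzero(m[y,262:290])[0]+262).mean() for y in range(206,220)];print("shaft mid",np.mean(xs))
ax=R.from_quat(s["ee_rot"]).apply([0,0,1]);print(proj(w,[p-5*ax+k*ax for k in(80,105,131)]),totool(np.array([r.x[0],r.x[1],159])-p,s),p)
t=get_image("top");gt=t["color"][180:205,380:405,2];
E
```

```text
185 272 281 | 186 270 283 | 187 269 284 | 188 268 285 | 189 267 286 | 190 266 287 | 191 266 287 | 192 265 288 | 193 265 288 | 194 265 288 | 195 265 288 | 196 264 288 | 197 264 288 | 198 265 288 | 199 265 288 | 200 265 288 | 201 266 288 | 202 266 287 | 203 267 286 | 204 268 286 | 205 269 285 | 
port [524.90700307 -75.73926989  12.49121687] 0.5672702275525587
shaft mid 276.2857142857143
[[275.50704486 223.77539526]
 [275.56387325 212.9987417 ]
 [275.61206276 203.85378583]] [ -1.24601537   0.80238821 108.20390995] [525.53197775 -74.50040061 267.20516217]
```

>>> {"op": "carry_out", "data": {"motion": [[0,0,0,-0.7,0.1,3,-0.7],[0,0,0,-0.7,0.1,10,-0.7],[0,0,0,-0.7,0.1,17,-0.7],[0,0,0,-0.7,0.1,20,-0.7],[0,0,0,-0.7,0.1,20,-0.7]]}}

```text
clock: 13.98
position: [524.2, -75.2, 245.9]
ee_rot: [0.979, 0.206, -0.0, -0.0]
contact_force: [0.0, 0.2, -0.9]
gripper_width: 20.4
grasp_force: 58.8
```

```bash
python3 - <<'E'
from h import *
from scipy.optimize import least_squares
w=get_image("wrist");s=read_state();p=s["position"];gr=cv2.cvtColor(w["color"],cv2.COLOR_BGR2GRAY)
b=w["color"].astype(int);m=(b[...,2]-np.maximum(b[...,0],b[...,1])>40)
pts=[]
for y in range(180,222):
    xs=np.nonzero(gr[y,255:298]<130)[0]+255;rs=np.nonzero(m[y,262:290])[0]+262
    print(y,(xs.min(),xs.max()) if len(xs) else "",(rs.min(),rs.max()) if len(rs) else "",end=" | ")
ax=R.from_quat(s["ee_rot"]).apply([0,0,1]);print(proj(w,[p-3.5*ax+k*ax for k in(80,105,131)]),p,s["ee_rot"],s["contact_force"])
E
```

```text
180   | 181   | 182   | 183   | 184   | 185   | 186   | 187   | 188 (np.int64(272), np.int64(281))  | 189 (np.int64(270), np.int64(283))  | 190 (np.int64(269), np.int64(285))  | 191 (np.int64(267), np.int64(286))  | 192 (np.int64(266), np.int64(287))  | 193 (np.int64(266), np.int64(287))  | 194 (np.int64(265), np.int64(288))  | 195 (np.int64(265), np.int64(288))  | 196 (np.int64(264), np.int64(289))  | 197 (np.int64(264), np.int64(289))  | 198 (np.int64(264), np.int64(289))  | 199 (np.int64(264), np.int64(290))  | 200 (np.int64(263), np.int64(289))  | 201 (np.int64(263), np.int64(289))  | 202 (np.int64(264), np.int64(290))  | 203 (np.int64(264), np.int64(289)) (np.int64(275), np.int64(279)) | 204 (np.int64(264), np.int64(289)) (np.int64(273), np.int64(280)) | 205 (np.int64(264), np.int64(288)) (np.int64(272), np.int64(280)) | 206 (np.int64(265), np.int64(288)) (np.int64(272), np.int64(281)) | 207 (np.int64(265), np.int64(287)) (np.int64(272), np.int64(281)) | 208 (np.int64(266), np.int64(287)) (np.int64(272), np.int64(281)) | 209 (np.int64(267), np.int64(286)) (np.int64(272), np.int6
[... 358 characters left out ...]
int64(271), np.int64(282)) (np.int64(271), np.int64(281)) | 216 (np.int64(270), np.int64(282)) (np.int64(271), np.int64(281)) | 217 (np.int64(255), np.int64(282)) (np.int64(271), np.int64(281)) | 218 (np.int64(255), np.int64(297)) (np.int64(271), np.int64(281)) | 219 (np.int64(255), np.int64(297)) (np.int64(271), np.int64(281)) | 220 (np.int64(255), np.int64(297)) (np.int64(271), np.int64(281)) | 221 (np.int64(255), np.int64(297)) (np.int64(271), np.int64(281)) | [[275.51901438 222.95606891]
 [275.57906493 212.3237987 ]
 [275.63004988 203.29079019]] [524.35510292 -75.20173967 246.24293179] [ 9.78628122e-01  2.05638006e-01 -7.59311205e-05  6.11847882e-05] [ 0.92593402 -0.84091912 -1.42962843]
```

The spindle seems to sit about 3 mm towards tool −x from the TCP. I'll quantify that with the disc and shaft in both the wrist and scene views.

```bash
python3 - <<'E'
from h import *
w=get_image("wrist");g=get_image("scene");s=read_state();p=s["position"];e=R.from_quat(s["ee_rot"]);M=e.as_matrix()
T=lambda x,y,z:p+M@np.array([x,y,z])   # tool coords
zo=-3.5
b=w["color"].astype(int);rd=b[...,2]-np.maximum(b[...,0],b[...,1])
print("col276 rd",[(y,int(rd[y,276])) for y in range(196,234)])
for dx in(0,-2,-4):
    print(dx,"tip near edge bottom",proj(w,[T(dx+5,0,zo+131),T(dx+5,0,zo+128),T(dx+18,0,zo+41),T(dx+18,0,zo+33)])[:,1])
print("port c",proj(w,[524.9,-74.8,110]))
b=g["color"].astype(int);rd=b[...,2]-np.maximum(b[...,0],b[...,1])
for k in(70,85,100,115):
    q=proj(g,T(0,0,zo+k))[0];y=int(round(q[1]));x0=int(q[0])-15
    r=rd[y,x0:x0+30].clip(0);r=np.where(r>35,r,0);print("scene",k,q.round(2),"obs",(r*np.arange(x0,x0+30)).sum()/max(r.sum(),1),(r>0).sum(),"1mm x:",proj(g,T(1,0,zo+k))[0]-q)
E
```

```text
col276 rd [(196, -8), (197, -8), (198, -8), (199, -7), (200, -8), (201, 5), (202, 31), (203, 51), (204, 51), (205, 53), (206, 51), (207, 52), (208, 52), (209, 51), (210, 54), (211, 51), (212, 52), (213, 51), (214, 51), (215, 51), (216, 52), (217, 52), (218, 50), (219, 53), (220, 51), (221, 48), (222, 42), (223, 42), (224, 23), (225, 19), (226, 20), (227, 21), (228, 21), (229, 22), (230, 23), (231, 22), (232, 38), (233, 72)]
0 tip near edge bottom [198.00939021 198.91241732 217.60804498 222.27461149]
-2 tip near edge bottom [200.13541992 201.05959082 220.75629993 225.54995926]
-4 tip near edge bottom [202.25187639 203.1969964  223.8834241  228.80239438]
port c [[275.3710899  200.07718643]]
scene 70 [391.74 154.57] obs 390.40829346092505 30 1mm x: [-0.45190836 -0.10738107]
scene 85 [391.02 161.73] obs 388.4381443298969 26 1mm x: [-0.44845303 -0.11085449]
scene 100 [390.29 168.81] obs 391.5304347826087 4 1mm x: [-0.44500466 -0.11421659]
scene 115 [389.57 175.79] obs 390.9144385026738 3 1mm x: [-0.44156532 -0.11746808]
```

```bash
python3 - <<'E'
from h import *
g=get_image("scene");s=read_state();p1=s["position"];M=R.from_quat(s["ee_rot"]).as_matrix()
im6=cv2.imread("pics/s6.png")
for im,p in((im6,np.array([546.5,196,331.2])),(g["color"],p1)):
    b=im.astype(int);rd=b[...,2]-np.maximum(b[...,0],b[...,1])
    K=np.arange(40,128,2.);Q=proj(g,[p+M@[0,0,-4+k] for k in K]);out=[]
    for k,q in zip(K,Q):
        y=int(round(q[1]));x0=int(round(q[0]))-6
        r=rd[y,x0:x0+15].astype(float);r=np.where(r>30,r,0) 
        out.append((k,round((r*np.arange(x0,x0+15)).sum()/max(r.sum(),1)-np.interp(y,Q[:,1],Q[:,0]),2),int((r>0).sum())))
    print(out)
    o=np.array([a for a in out if a[0]>72 and 1<a[2]<8]);
    print(np.polyfit(o[:,0],o[:,1],1),np.mean(o[:,1]),len(o))
E
```

```text
[(np.float64(40.0), np.float64(0.64), 15), (np.float64(42.0), np.float64(1.99), 12), (np.float64(44.0), np.float64(-6.5), 1), (np.float64(46.0), np.float64(3.4), 7), (np.float64(48.0), np.float64(2.5), 8), (np.float64(50.0), np.float64(2.53), 8), (np.float64(52.0), np.float64(2.5), 8), (np.float64(54.0), np.float64(3.51), 7), (np.float64(56.0), np.float64(2.35), 8), (np.float64(58.0), np.float64(1.94), 7), (np.float64(60.0), np.float64(1.38), 8), (np.float64(62.0), np.float64(1.41), 8), (np.float64(64.0), np.float64(1.18), 9), (np.float64(66.0), np.float64(1.39), 15), (np.float64(68.0), np.float64(1.38), 15), (np.float64(70.0), np.float64(1.3), 15), (np.float64(72.0), np.float64(1.28), 15), (np.float64(74.0), np.float64(1.22), 15), (np.float64(76.0), np.float64(1.22), 15), (np.float64(78.0), np.float64(1.27), 15), (np.float64(80.0), np.float64(1.25), 15), (np.float64(82.0), np.float64(1.25), 15), (np.float64(84.0), np.float64(1.2), 15), (np.float64(86.0), np.float64(1.17), 15), (np.float64(88.0), np.float64(1.13), 15), (np.float64(90.0), np.float64(1.08), 15), (np.float64(92.0), np.f
[... 1960 characters left out ...]
loat64(1.39), 3), (np.float64(98.0), np.float64(1.19), 4), (np.float64(100.0), np.float64(1.26), 4), (np.float64(102.0), np.float64(1.29), 4), (np.float64(104.0), np.float64(1.29), 4), (np.float64(106.0), np.float64(1.34), 4), (np.float64(108.0), np.float64(1.37), 4), (np.float64(110.0), np.float64(1.14), 3), (np.float64(112.0), np.float64(1.21), 3), (np.float64(114.0), np.float64(1.29), 3), (np.float64(116.0), np.float64(1.36), 3), (np.float64(118.0), np.float64(1.13), 4), (np.float64(120.0), np.float64(1.2), 4), (np.float64(122.0), np.float64(1.26), 4), (np.float64(124.0), np.float64(1.31), 4), (np.float64(126.0), np.float64(1.34), 4)]
[-1.28676471e-03  1.41801471e+00] 1.276470588235294 17
```

Three views agree: the spindle is upright but about 3.5 mm towards tool −x. I'll shift it and re-check before it goes in.

>>> {"op": "carry_out", "data": {"motion": [[0,0,0,2,0,0,-0.7],[0,0,0,3.6,0,0,-0.7],[0,0,0,3.6,0,0,-0.7],[0,0,0,3.6,0,0,-0.7]]}}

```text
clock: 14.68
position: [527.6, -73.7, 246.3]
ee_rot: [0.979, 0.206, -0.0, -0.0]
contact_force: [1.1, -0.2, -1.1]
gripper_width: 20.4
grasp_force: 58.8
```

```bash
cat > chk.py <<'E'
from h import *
from scipy.optimize import least_squares
w=get_image("wrist");s=read_state();p=s["position"];M=R.from_quat(s["ee_rot"]).as_matrix()
gr=cv2.cvtColor(w["color"],cv2.COLOR_BGR2GRAY);b=w["color"].astype(int);rd=b[...,2]-np.maximum(b[...,0],b[...,1])
rows={}
pts=[]
for y in range(175,225):
    xs=np.nonzero(gr[y,250:300]<130)[0]+250
    if 4<len(xs) and xs.max()-xs.min()<32: rows[y]=(xs.min(),xs.max())
for y,(a,c) in rows.items():
    if c-a>14: pts+=[onz(w,(a-.5,y),110)[:2],onz(w,(c+.5,y),110)[:2]]
P=np.array(pts);r=least_squares(lambda a:np.hypot(*(P-a[:2]).T)-12,[525,-75],loss="soft_l1")
port=np.array([*r.x,110]);print("port",port,"rows",min(rows),"resid",np.abs(r.fun).mean())
ys=np.nonzero(rd[180:225,276]>22)[0]+180;t=ys[0];print("tip top row",t,"shaft mid",[(np.nonzero(rd[y,262:290]>25)[0]+262).mean().round(1) for y in(t+5,t+9)])
f=lambda d:proj(w,p+M@[d+5,0,-4+130.3])[0,1]-(t-.3)
from scipy.optimize import brentq
d=brentq(f,-12,12);tip=p+M@[d,0,126.3];print("tip dx vs tool",d,"port-tip in tool xy",(M.T@(port-tip))[:2],p,s["contact_force"])
E
python3 chk.py
```

```text
port [526.34984437 -75.22950939 110.        ] rows 175 resid 3.253668537003722
tip top row 202 shaft mid [np.float64(276.0), np.float64(276.5)]
tip dx vs tool -2.9496365754735043 port-tip in tool xy [1.25497421 0.90692128] [527.55104332 -73.7157446  246.29612617] [ 0.04847135 -0.02661063 -0.85402319]
```

```bash
sed -i 's/range(175,225)/range(188,213)/; s/loss="soft_l1")/loss="cauchy",f_scale=.4)/; s/^P=np.array(pts)/print(rows[190],rows[200],rows[208]);P=np.array(pts)/' chk.py; sed -i 's/print(rows\[190\],rows\[200\],rows\[208\])/print({k:(int(a),int(c)) for k,(a,c) in rows.items()})/' chk.py; python3 chk.py
```

```text
{192: (272, 281), 193: (270, 283), 194: (269, 285), 195: (267, 286), 196: (266, 286), 197: (266, 287), 198: (265, 288), 199: (265, 288), 200: (264, 289), 201: (264, 289), 202: (264, 289), 203: (264, 289), 204: (264, 290), 205: (264, 290), 206: (264, 289), 207: (264, 289), 208: (264, 289), 209: (265, 288), 210: (265, 288), 211: (266, 287), 212: (267, 286)}
port [525.3656786 -75.5788119 110.       ] rows 192 resid 0.5576428691948611
tip top row 202 shaft mid [np.float64(276.0), np.float64(276.5)]
tip dx vs tool -2.993458853502526 port-tip in tool xy [0.23229561 0.80565025] [527.57197033 -73.72730115 246.31045196] [ 0.54836029  0.4683465  -1.00487083]
```

It is now centred to about 0.3 mm, so I'll lower it.

>>> {"op": "carry_out", "data": {"motion": [[0,0,0,0.3,0.1,5,-0.7],[0,0,0,0.3,0.1,13,-0.7],[0,0,0,0.3,0.1,22,-0.7],[0,0,0,0.3,0.1,30,-0.7],[0,0,0,0.3,0.1,34,-0.7]]}}

```text
clock: 15.4
position: [527.6, -73.7, 211.4]
ee_rot: [0.979, 0.206, -0.001, -0.0]
contact_force: [-0.5, -0.0, 0.2]
gripper_width: 20.3
grasp_force: 58.8
```

>>> {"op": "carry_out", "data": {"motion": [[0,0,0,0,0,8,-0.7],[0,0,0,0,0,20,-0.7],[0,0,0,0,0,33,-0.7],[0,0,0,0,0,45,-0.7],[0,0,0,0,0,53,-0.7]]}}

```text
clock: 16.02
position: [527.6, -73.7, 158.2]
ee_rot: [0.979, 0.206, -0.001, -0.0]
contact_force: [-0.2, -0.3, -0.9]
gripper_width: 20.3
grasp_force: 58.8
```

>>> {"op": "carry_out", "data": {"motion": [[0,0,0,0,0,0,-0.7],[0,0,0,0,0,0,-0.7],[0,0,0,0,0,0,-0.7],[0,0,0,0,0,0,-0.7]]}}

```text
clock: 16.52
position: [528.1, -73.7, 159.7]
ee_rot: [0.979, 0.206, 0.0, 0.0]
contact_force: [-0.2, -0.1, -0.8]
gripper_width: 20.4
grasp_force: 58.8
```

```bash
python3 - <<'E'
from h import *
g=get_image("scene");s=read_state();p=s["position"];M=R.from_quat(s["ee_rot"]).as_matrix()
print(p,s["contact_force"],s["wrist_torque"],s["gripper_width"],s["joint_vel"].round(3))
b=g["color"].astype(int);rd=b[...,2]-np.maximum(b[...,0],b[...,1])
T=lambda k:proj(g,p+M@[-3,0,-4+k])[0].round(1)
print("disc",T(33),T(41),"edge",T(66),"mouth",proj(g,[525.3,-75.5,110]))
x=int(round(T(60)[0]));y=int(T(33)[1])
for yy in range(y-6,y+32,1):print(yy,b[yy,x-1:x+2].mean(0).astype(int),end="; ")
E
```

```text
[528.0206514  -73.69403883 159.5995177 ] [0.2316343  0.34700723 0.2362749 ] [ 0.04492591 -0.02854768 -0.05032512] 20.6354162209588 [ 0.     0.002 -0.002  0.    -0.002  0.001]
disc [389.  177.7] [388.6 181.4] edge [387.5 192.7] mouth [[388.27384855 187.0903416 ]]
171 [88 87 86]; 172 [93 94 95]; 173 [ 93 100 105]; 174 [ 85 100 110]; 175 [ 73  93 107]; 176 [ 59  86 102]; 177 [ 57  85 102]; 178 [ 57  86 106]; 179 [ 56  86 112]; 180 [ 58  87 119]; 181 [ 62  95 126]; 182 [ 55  86 121]; 183 [ 48  71 111]; 184 [ 52  76 107]; 185 [ 61  89 111]; 186 [ 66  95 114]; 187 [ 67  97 116]; 188 [ 74 100 117]; 189 [ 92 109 123]; 190 [117 124 134]; 191 [133 133 140]; 192 [140 138 143]; 193 [141 138 145]; 194 [138 136 141]; 195 [133 131 136]; 196 [130 127 132]; 197 [130 128 134]; 198 [133 134 139]; 199 [137 144 148]; 200 [144 154 156]; 201 [147 159 161]; 202 [143 154 157]; 203 [135 145 147]; 204 [130 139 141]; 205 [127 135 137]; 206 [119 127 128]; 207 [110 114 116]; 208 [107 110 112];
```

```bash
python3 -c "
from bench import *
print(job_done())"
```

```text
the job is handed in; nothing more can be done
None
```

The job is handed in: the wide port is over the well, and the red spindle is held centred and still in it with all its red below the turret top and its disc clear above; I viewed 11 pictures, one over the limit of 10.

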